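Clamp a chair rail in the drilling jig

ROBOT

A 6-joint arm with a two-finger parallel gripper is mounted at the origin on the work surface. World frame = base frame: x ahead of the robot, y to its left, z up, the work surface at z = 0. Lengths are in m, angles in degrees, forces in N, time in s.
With the tool pointing down it reaches from about 0.375 to 0.9 m from the base axis. Payload 3.1 kg.
Tool frame: the origin (TCP) lies at the very end of the fingers, on their centre line; the grasp point (between the pads) lies 19 mm behind it; z points along the fingers, y is the direction in which the jaws open and shut (so a half turn about z gives the same grasp; the last joint's range is limited). The gripper opens to 87 mm and grips with 3 to 60 N. Pads are 19 mm wide; open, the fingers measure 117 mm over their backs; the gripper's body (75 mm by 190 mm) begins 51 mm behind the grasp point.
Start: joints at [60.476, 30.224, 82.088, -0, 67.689, -10.227], TCP at [0.207, 0.59, 0.223] pointing down, gripper open.
Joint ranges: [-176.69, 176.69], [-43.24, 126.21], [12.49, 139.97], [-82, 262], [0, 151.66], [-163.58, 163.58]. Speed limits (degrees/s): [159.86, 159.86, 180, 180, 180, 180].

INTERFACE

Orientations are given as a 3x3 rotation matrix whose columns are the frame's x, y, z axes.
In Python, from rig import read_state, capture, hand_in gives the robot as it stands. The module is installed in compiled form; this text tells all that it offers.
- The arm moves only by the tool send_rows, never from a script. Its argument "moves" is one flat list of numbers, 7 for each row, row after row: the turn, a rotation vector about the world's x, y, z in degrees, then the shift along the world's x, y, z in cm, then the gripper's target within -1 to 1 (fully open at 1, half-way at 0, shut at -1). In form: [rx, ry, rz, tx, ty, tz, hand, rx, ry, rz, tx, ty, tz, hand, ...]. A call has 1 to 20 rows; each row shifts and turns the commanded pose from where the row before left it; what a row does not reach is not made up. A row lasts 1/10 s, in which the tool goes at most 50 mm and 8.59 degrees, less where a joint would pass 70% of its speed; a pose out of reach is approached as far as the arm can. A call with a gripper value outside its range is refused whole. The fingers move at their own pace and stop on an object; the grip force is fixed at half the most. Time passes only in rows, so rows that do not move let the fingers close. It gives the time, the measured TCP pose, the force and the opening at its end, in the units of the state.
- read_state(): the state, without advancing time (a new reading comes with each control period).
- capture(name): name is "side" or "top" or "wrist"; returns a dict with "pixels" (384x512x3 uint8, red, green, blue), "vertical_fov" (degrees; the focal length in pixels is half the picture's height over the tangent of half this angle, whatever the lens; pixels are square), "cx", "cy" (the principal point, pixels), "dist" ([k1, k2, p1, p2, k3] as OpenCV has them; the pictures are not rectified), "rvec" (rotation vector, rad) and "tvec" (3), from world to camera coordinates, as OpenCV has them. Camera axes: x right, y down, z forward; pixel columns grow to the right and rows downward; lengths in m; the calibration is good to about 2 mm. A picture is of the moment at which its call begins. There is no depth.
- hand_in(): hands the job in, once; it reports no verdict.
The state is a dict: "time_s": time; "joint_positions": joint angles; "qvel": joint speeds; "tau": joint torques, N m; "position": TCP position; "tcp_rot": TCP orientation; "force": force on the tool from outside, world axes, zero at the start; "moment": the same for the moment, N m; "opening": opening from 0.0 (shut) to 1.0 (fully open).
Only numpy, scipy, OpenCV 4.12 (cv2) and the standard library are available. Lean on these libraries where they do the work, as an engineer would, in place of code of your own. Each camera call takes 0.05 s, during which the arm holds its last target.

TASK

Get the wooden rail ready for drilling. First, with the clamp lever still open, swing the rail about its round heel, which stays down in its blue socket, until it lies flush along the blue fence (a push near its free square end does it); then swing the red-handled cam lever round by its far end until you feel the cam bite on the rail's end and hold it tight by itself, firmly but without crushing it. Let go, and leave the other things where they are.

Things in the scene. Friction and masses are not known exactly. Their poses are not given: they have to be found in the camera images.
- jig_corner (a point): Centre of the heel socket (open to -y) of the fixed drilling jig, 25 mm above the table. Jig: plywood board 12 mm thick; blue fence and socket reach 38 mm above the table. Axes are the jig's: +y along the fence towards the socket, +x towards the fence. From here the socket's walls are 25.5 mm to +x and -x, its black rubber buffer (stiff, gives 1 to 3 mm) 25.5 mm to +y; the fence's face is 17.5 mm to +x. The flush rail runs from here along -y.
- jig_fence (a point): Point on the fence's face, 160 mm to -y of jig_corner, 25 mm above the table, same axes. The fence is 22 mm thick and 140 mm long, from 10 mm beyond this point to the socket. The board reaches 172 mm to -x and 77 mm to +x of it and is 320 mm long.
- rail_heel (a point): Loose wooden rail lying flat on the jig's board, about 160 g, 32 mm wide, 26 mm high (12 to 38 mm above the table), 200 mm long. This point: centre of its round heel (radius 24 mm), half-way up. The rail runs from here along its own -y to its square free end. At the start it is turned about the heel, its free end out towards the jig's -x.
- rail_end (a point): Centre of the square free end face of the rail, half-way up, 176 mm from rail_heel along the rail's own -y.
- lever_hinge (a point): On the fixed upright pivot of the cam lever, 46 mm above the table, 25 to 35 mm beyond the flush rail's end. Under the lever, 15 to 37 mm above the table, turns a black round cam (radius 27 mm, eccentric by 14 mm). The handle runs from here along this point's own -y for 165 mm: steel bar 18 mm wide, from 55 mm on a red grip 20 mm wide, 20 mm high (36 to 56 mm above the table).
- lever_end (a point): Point on the axis of the red grip, 140 mm from the pivot, 46 mm above the table; the place to push. The grip ends 25 mm beyond it.
- lever (a joint): Cam lever in rad: 0 open, handle along the jig's -y; grows clockwise seen from above (towards the jig's -x), to 1.9. Free, it takes about 3 N at lever_end to move. The cam meets the flush rail between 0.5 and 1.5, different each time, to be felt: from there it stiffens within some 0.2 rad. Firm: 7 to 9 N at lever_end, square to the handle, while moving, 5 to 6 N held still; over 11 N may crush. It stays where left, springing back a little.
- tin: Small loose steel tin, 40 mm across, 60 mm high, on the jig's board behind the fence; bystander. Origin under its centre.
- offcut: Loose light wood offcut 40 x 60 x 30 mm on the jig's board, about 115 mm to the jig's -x of the heel socket; bystander. Origin under its centre.
- carton: Orange carton 160 x 110 x 80 mm on the table to the left; bystander. Origin under its centre.
- hammer: Hammer lying on the table to the right; bystander.
- driver: Screwdriver with green handle, lying on the table to the right, near the robot; bystander.
Things that resemble listed ones, but are neither listed nor needed, are in the scene too. Leave any purple look-alike of the part that bears rail_heel alone.

How it is judged (in metres and radians):
On the way, in this order (a step that is already met when the one before it is completed fails the run):
1. the rail is pushed flush along the fence, heel in its socket, while the lever is still open (angle between the y axis of rail_heel and the y axis of jig_corner, either way round below 0.035 rad and horizontal distance between rail_heel and jig_corner below 0.01 m and value of joint lever below 0.45 rad), for 0.2 s.
2. the cam bites on the rail's end (contact force between lever and rail above 12 N), for 0.2 s.
At the end, for the whole second after the job is handed in: The rail lies flat and flush along the fence (within 2 degrees), its heel within 8 mm of the socket's centre, and the cam, at rest with the robot clear, still presses on its end with more than 12 N (contact force between lever and rail above 12 N and angle between the y axis of rail_heel and the y axis of jig_corner, either way round below 0.035 rad and horizontal distance between rail_heel and jig_corner below 0.008 m and angle between rail_heel's own z axis and vertical below 0.05 rad and velocity of joint lever between -0.02 and 0.02 rad/s); the robot touches nothing.
It fails at once if the cam crushes the rail (more than 80 N) (contact force between lever and rail above 80 N).
It fails at once if the rail's heel leaves its socket or the rail is lifted (distance between rail_heel and jig_corner above 0.025 m or height (world z) of rail_end above 0.045 m).
It fails at once if another thing is pushed or knocked over (moved more than 20 mm) (distance of any of tin, offcut, carton, hammer, driver from where it was at the start of the episode above 0.02 m).
It also fails if it takes over 62 s, if anything falls off the work surface, if the arm or the gripper's body presses on something with over 40 N, if the wrist force passes 120 N, or if a joint passes its speed limit or range.

## Working session

There is one attempt and no reset: what is moved stays moved. The work goes in short steps, Python scripts to look and compute and a tool call to move; the robot and the scene stay as the last step left them, time stands still between calls to the robot, and variables do not carry over. Pictures are saved under pics/ and viewed, and the job is handed in when it is done.

Besides the shell and the picture viewer there is one more tool, called after "Emit:" as name(argument=value, ...) on one line, values as JSON. send_rows: Moves the arm, as the interface text tells. Its arguments: {"type":"object","properties":{"moves":{"type":"array","items":{"type":"number"}}},"required":["moves"]}

```bash
mkdir -p pics; cat > h.py <<'E'
import numpy as np, cv2
from rig import read_state, capture, hand_in
def save(c,n): cv2.imwrite(f'pics/{n}.png',c['pixels'][:,:,::-1])
def K(c):
    f=192/np.tan(np.radians(c['vertical_fov'])/2); return np.array([[f,0,c['cx']],[0,f,c['cy']],[0,0,1.]])
def ray(c,px,z):
    p=cv2.undistortPoints(np.array(px,float).reshape(-1,1,2),K(c),np.array(c['dist'],float))[:,0]
    R=cv2.Rodrigues(np.array(c['rvec'],float))[0]; t=np.array(c['tvec'],float).reshape(3)
    o=-R.T@t; d=np.c_[p,np.ones(len(p))]@R
    return o+d*((z-o[2])/d[:,2])[:,None]
def proj(c,P): return cv2.projectPoints(np.array(P,float).reshape(-1,3),np.array(c['rvec'],float),np.array(c['tvec'],float),K(c),np.array(c['dist'],float))[0][:,0]
E
python3 - <<'E'
from h import *
import pickle
d={}
for n in('side','top','wrist'):
    c=capture(n); d[n]=c; save(c,n+'0')
pickle.dump(d,open('c0.pkl','wb'))
print(read_state())
E
```

```text
{'time_s': 0.15, 'joint_positions': array([ 6.04770509e+01,  3.02680809e+01,  8.21389642e+01,  9.29236454e-04,
        6.76904777e+01, -1.02281786e+01]), 'qvel': array([ 0.0525727 , -0.18263734, -0.11783733, -0.0499371 , -0.14752387,
        0.05874136]), 'tau': array([ 5.80799478e-04, -4.40433061e+01, -1.76842654e+01,  6.33719796e-02,
        5.52238652e-02, -1.07260687e-04]), 'position': array([0.20621329, 0.58940592, 0.22178507]), 'tcp_rot': array([[-9.43828941e-01,  3.30433359e-01, -8.51799729e-04],
       [ 3.30434305e-01,  9.43827844e-01, -1.47369624e-03],
       [ 3.16993901e-04, -1.67238101e-03, -9.99998551e-01]]), 'force': array([-0.11158292, -0.58815172,  0.86749023]), 'moment': array([ 0.03808664,  0.03601718, -0.02423609]), 'opening': 1.0010171527288945}
```

View pics/top0.png

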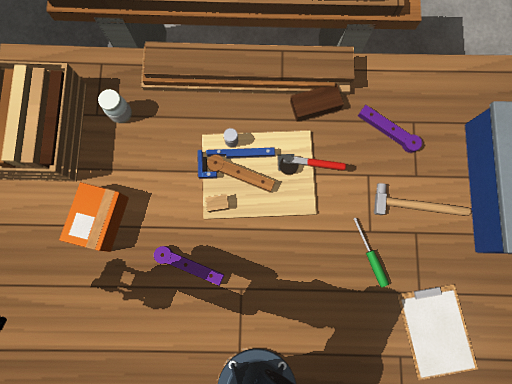

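View pics/side0.png

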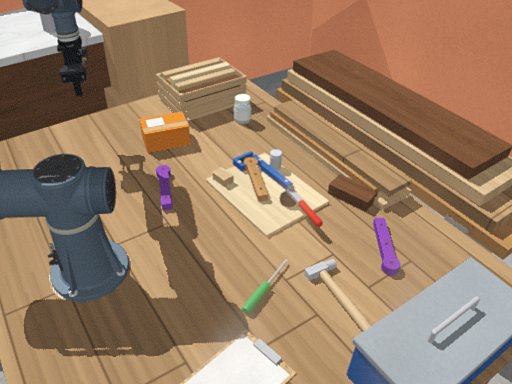

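View pics/wrist0.png

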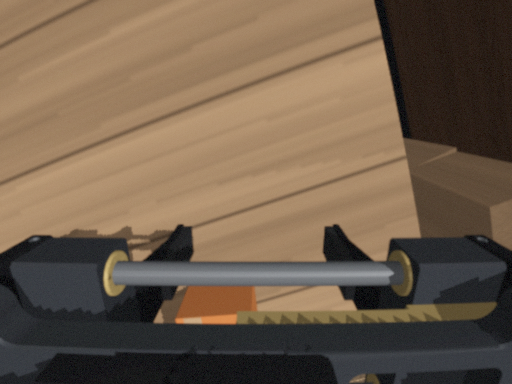

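Top view: the jig board is around (203–316, 132–218), with the socket at about (207,163) and the blue fence from (207,153) to (275,153). The candidates for the rail are the brown rail (213,161)→(278,185) in the blue socket, the purple look-alike at (190,265), the purple look-alike at (392,130) and the brown block at (318,102). By the description it's the brown one in the socket. The lever runs from about (288,163) to its red tip at (355,167). I'll check with a close crop.

```bash
python3 - <<'E'
from h import *
import pickle
d=pickle.load(open('c0.pkl','rb'))
c=d['top']; im=c['pixels'][120:230,190:370,::-1]
cv2.imwrite('pics/crop0.png',cv2.resize(im,None,fx=4.4,fy=4.4,interpolation=cv2.INTER_CUBIC))
R=cv2.Rodrigues(np.array(c['rvec']))[0];print(-R.T@np.array(c['tvec']).ravel(),R)
hsv=cv2.cvtColor(c['pixels'],cv2.COLOR_RGB2HSV)
for n,lo,hi,z in(('blue',(105,150,60),(125,255,255),.038),('red',(0,190,100),(5,255,255),.056),('red2',(172,190,100),(180,255,255),.056)):
    m=cv2.inRange(hsv,lo,hi); m[:,:190]=0;m[:,370:]=0;m[:120]=0;m[230:]=0
    cs=cv2.findContours(m,0,2)[0]
    for k in cs:
        if cv2.contourArea(k)>15:
            r=cv2.minAreaRect(k); b=cv2.boxPoints(r); print(n,cv2.contourArea(k),b.round(1).tolist(),ray(c,b,z).round(4).tolist())
E
```

```text
[0.32137288 0.01441839 1.0868758 ] [[ 0.01967925 -0.99977234  0.00824568]
 [-0.98319867 -0.02084866 -0.18134419]
 [ 0.18147482 -0.00453843 -0.98338512]]
blue 101.0 [[198.0, 150.0], [216.0, 150.0], [216.0, 176.0], [198.0, 176.0]] [[0.6424, 0.1794, 0.038], [0.6436, 0.1283, 0.038], [0.5677, 0.1254, 0.038], [0.5665, 0.1759, 0.038]]
blue 314.5 [[206.0, 150.0], [273.0, 147.39999389648438], [273.20001220703125, 154.0], [206.1999969482422, 156.60000610351562]] [[0.643, 0.1568, 0.038], [0.655, -0.0339, 0.038], [0.6353, -0.0348, 0.038], [0.6235, 0.1553, 0.038]]
red 214.0 [[307.29998779296875, 164.60000610351562], [308.29998779296875, 157.89999389648438], [345.5, 163.1999969482422], [344.6000061035156, 169.89999389648438]] [[0.6014, -0.1293, 0.056], [0.6208, -0.1321, 0.056], [0.6077, -0.2357, 0.056], [0.5883, -0.2326, 0.056]]
```

View pics/crop0.png

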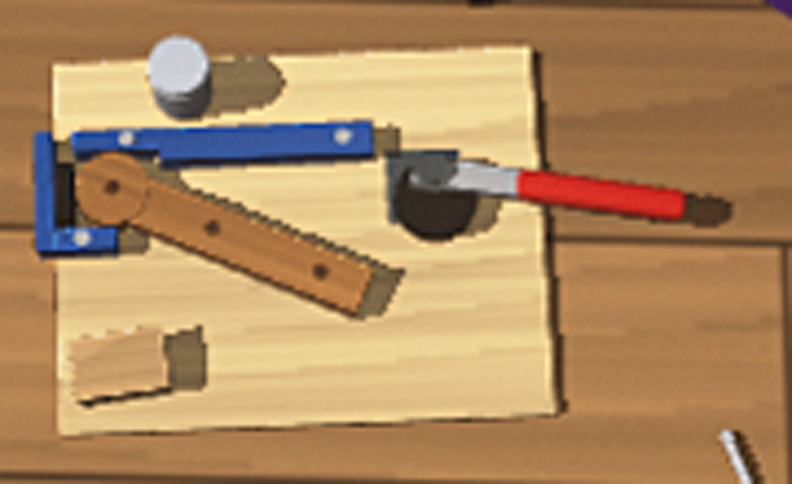

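```bash
python3 - <<'E'
from h import *
import pickle
d=pickle.load(open('c0.pkl','rb'))
c=d['top']
f=lambda p,z: ray(c,(np.array(p,float)+.5)/4.4-.5+[190,120],z)[:,:2].round(4).tolist()
print('fence back',f([(72,133),(372,121)],.038))
print('heel,end top',f([(111,186),(360,292),(375,262),(352,316)],.038))
print('board corners',f([(53,66),(533,47),(560,411),(60,434)],.012))
print('hinge,tip',f([(435,173),(684,205)],.056), f([(520,183)],.056))
print('cam',f([(436,197)],.037))
print('offcut',f([(118,362)],.03),'tin',f([(180,65)],.072))
im=c['pixels'][140:200,195:300,::-1]
cv2.imwrite('pics/crop1.png',cv2.resize(im,None,fx=7.6,fy=7.6,interpolation=cv2.INTER_CUBIC))
c=d['side'];im=c['pixels'][140:240,200:335,::-1]
cv2.imwrite('pics/crop2.png',cv2.resize(im,None,fx=5.8,fy=5.8,interpolation=cv2.INTER_CUBIC))
E
```

```text
fence back [[0.6434, 0.1568], [0.6559, -0.0372]]
heel,end top [[0.6086, 0.1303], [0.5423, -0.0309], [0.5621, -0.0403], [0.5267, -0.026]]
board corners [[0.6975, 0.175], [0.7181, -0.1459], [0.4722, -0.162], [0.4506, 0.1593]]
hinge,tip [[0.6167, -0.0767], [0.5991, -0.2342]] [[0.6113, -0.1307]]
cam [[0.6061, -0.0791]]
offcut [[0.4952, 0.1222]] tin [[0.6791, 0.0861]]
```

View pics/crop1.png

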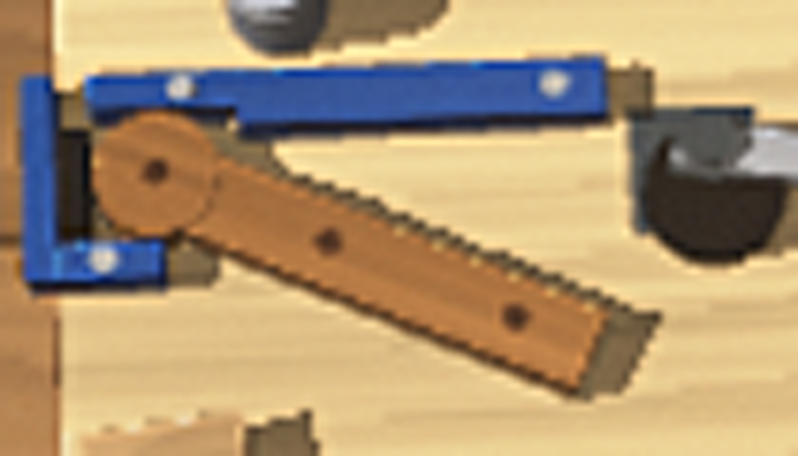

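View pics/crop2.png

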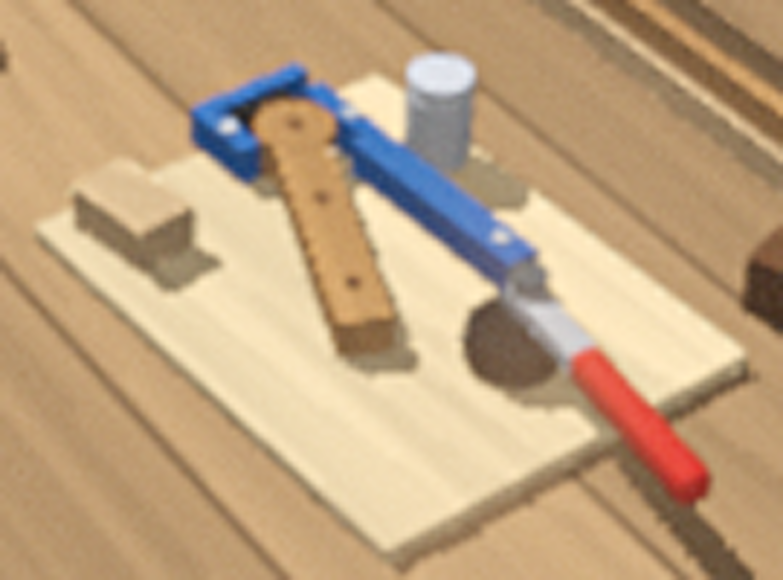

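The crops confirm the choice. The brown rail's heel sits in the blue socket, the jig is yawed about 3.7°, the rail is turned about 26° out, and the lever is at about 0.18 rad. Next I close the fingers and go to the -x side of the rail's free end.

Emit:
send_rows(moves=[0, 0, -0.2, 2.05, -3.92, 0, -1, 0, 0, -0.2, 2.05, -3.92, 0, -1, 0, 0, -0.2, 2.05, -3.92, 0, -1, 0, 0, -0.2, 2.05, -3.92, 0, -1, 0, 0, -0.2, 2.05, -3.92, 0, -1, 0, 0, -0.2, 2.05, -3.92, 0, -1, 0, 0, -0.2, 2.05, -3.92, 0, -1, 0, 0, -0.2, 2.05, -3.92, 0, -1, 0, 0, -0.2, 2.05, -3.92, 0, -1, 0, 0, -0.2, 2.05, -3.92, 0, -1, 0, 0, -0.2, 2.05, -3.92, 0, -1, 0, 0, -0.2, 2.05, -3.92, 0, -1, 0, 0, -0.2, 2.05, -3.92, 0, -1, 0, 0, -0.2, 2.05, -3.92, 0, -1, 0, 0, -0.2, 2.05, -3.92, 0, -1, 0, 0, 0, 0, 0, -4.5, -1, 0, 0, 0, 0, 0, -4.5, -1, 0, 0, 0, 0, 0, -4, -1, 0, 0, 0, 0, 0, 0, -1, 0, 0, 0, 0, 0, 0, -1])

```text
time_s: 2.15
position: [0.5138, 0.0019, 0.0924]
tcp_rot: [[-0.925, 0.379, -0.002], [0.379, 0.925, 0.0], [0.002, -0.0, -1.0]]
force: [0.5, 0.2, 0.3]
opening: 0.006
```

```bash
python3 - <<'E'
from h import *
s=read_state();print(s['position'],s['tcp_rot'][:,1],s['force'],s['time_s'])
c=capture('top');save(c,'top1')
cv2.imwrite('pics/top1c.png',cv2.resize(c['pixels'][120:230,190:370,::-1],None,fx=4.4,fy=4.4))
E
```

```text
[0.51378405 0.00194704 0.0924024 ] [ 3.79341348e-01  9.25256746e-01 -3.07859394e-04] [0.54910988 0.2225778  0.25688392] 2.15
```

View pics/top1c.png

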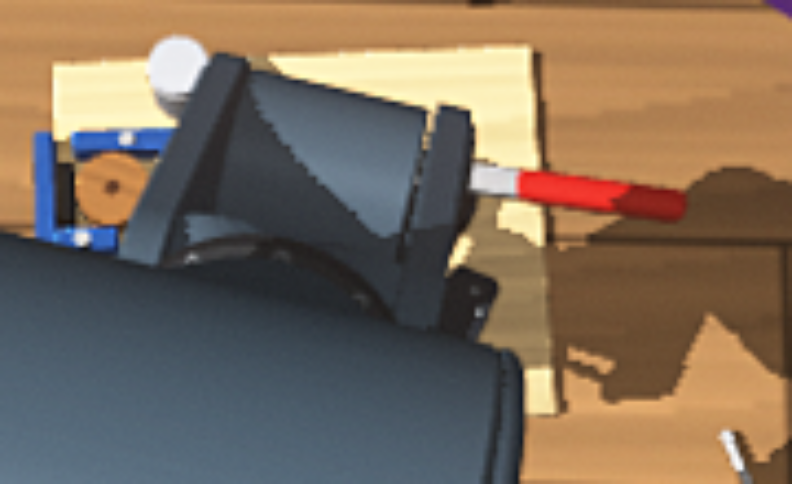

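The arm hides the rail. The heel (111,188), socket and lever look unchanged. I'll lower now and ease up to the rail.

Emit:
send_rows(moves=[0, 0, 0, 0, 0, -3.4, -1, 0, 0, 0, 0, 0, -3.4, -1, 0, 0, 0, 0, 0, 0, -1, 0, 0, 0, 0.37, -0.15, 0, -1, 0, 0, 0, 0.37, -0.15, 0, -1, 0, 0, 0, 0, 0, 0, -1])

```text
time_s: 2.8
position: [0.5242, -0.0018, 0.0269]
tcp_rot: [[-0.925, 0.379, 0.006], [0.379, 0.925, -0.001], [-0.006, 0.001, -1.0]]
force: [0.1, 0.9, 0.2]
opening: 0.004
```

```bash
python3 - <<'E'
from h import *
s=read_state();print(s['position'],s['force'])
c=capture('side');
cv2.imwrite('pics/side1c.png',cv2.resize(c['pixels'][110:240,180:345,::-1],None,fx=4.6,fy=4.6))
E
```

```text
[ 0.52422312 -0.00180872  0.02688221] [0.11627106 0.86099535 0.21619683]
```

View pics/side1c.png

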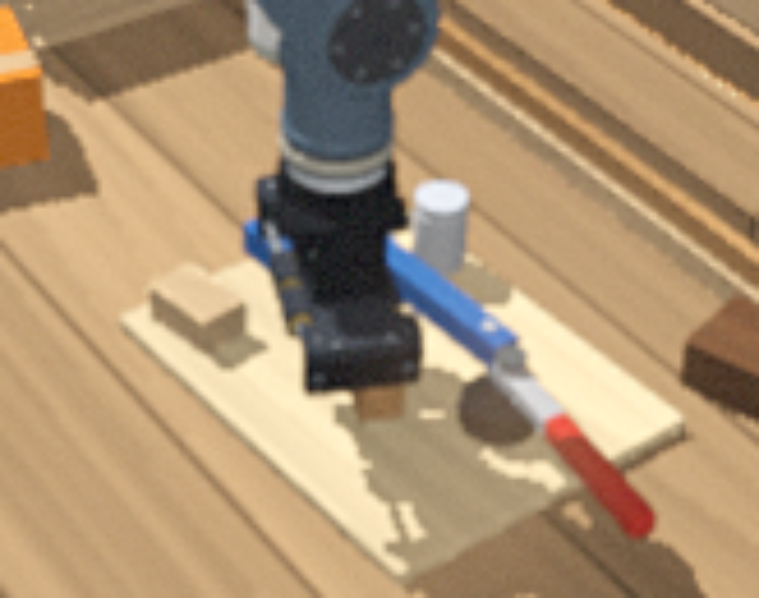

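```bash
python3 - <<'E'
import numpy as np
r=np.array([-.0844,-.1321]);a=np.radians(2);R=np.array([[np.cos(a),-np.sin(a)],[np.sin(a),np.cos(a)]])
for i in range(15):
    n=R@r;print(2*(i+1),((n-r)*100).round(2),n+[.6086,.1303]);r=n
E
```

```text
2 [ 0.47 -0.29] [ 0.52886164 -0.00466505]
4 [ 0.48 -0.27] [ 0.53362042 -0.00736566]
6 [ 0.49 -0.25] [ 0.53847056 -0.00989854]
8 [ 0.49 -0.24] [ 0.54340614 -0.01226062]
10 [ 0.5  -0.22] [ 0.54842115 -0.01444901]
12 [ 0.51 -0.2 ] [ 0.55350948 -0.01646104]
14 [ 0.52 -0.18] [ 0.55866492 -0.01829427]
16 [ 0.52 -0.17] [ 0.56388121 -0.01994646]
18 [ 0.53 -0.15] [ 0.56915197 -0.0214156 ]
20 [ 0.53 -0.13] [ 0.5744708 -0.0226999]
22 [ 0.54 -0.11] [ 0.57983121 -0.02379778]
24 [ 0.54 -0.09] [ 0.58522667 -0.02470793]
26 [ 0.54 -0.07] [ 0.59065061 -0.02542922]
28 [ 0.54 -0.05] [ 0.59609642 -0.02596078]
30 [ 0.55 -0.03] [ 0.60155746 -0.02630196]
```

Emit:
send_rows(moves=[0, 0, 2, 0.47, -0.28, 0, -1, 0, 0, 2, 0.48, -0.26, 0, -1, 0, 0, 2, 0.49, -0.24, 0, -1, 0, 0, 2, 0.49, -0.23, 0, -1, 0, 0, 2, 0.5, -0.21, 0, -1])

```text
time_s: 3.35
position: [0.5455, -0.0133, 0.0255]
tcp_rot: [[-0.977, 0.211, -0.0], [0.211, 0.977, 0.0], [0.0, -0.0, -1.0]]
force: [-2.1, -0.1, -0.1]
opening: 0.005
```

Emit:
send_rows(moves=[0, 0, 2, 0.51, -0.19, 0, -1, 0, 0, 2, 0.52, -0.17, 0, -1, 0, 0, 2, 0.52, -0.16, 0, -1, 0, 0, 2, 0.53, -0.14, 0, -1, 0, 0, 2, 0.53, -0.12, 0, -1])

```text
time_s: 3.85
position: [0.5716, -0.0211, 0.0255]
tcp_rot: [[-0.999, 0.039, -0.0], [0.039, 0.999, 0.0], [0.0, 0.0, -1.0]]
force: [-0.9, 0.0, 1.1]
opening: 0.004
```

Emit:
send_rows(moves=[0, 0, 2, 0.54, -0.1, 0, -1, 0, 0, 2, 0.4, -0.08, 0, -1, 0, 0, 0, 0, 0, 0, -1])

```text
time_s: 4.15
position: [0.5821, -0.0231, 0.0255]
tcp_rot: [[-1.0, -0.03, 0.002], [-0.03, 1.0, -0.0], [-0.002, -0.0, -1.0]]
force: [0.8, 0.4, -0.4]
opening: 0.008
```

```bash
python3 - <<'E'
from h import *
for n,(a,b,e,f) in(('side',(110,240,180,345)),('top',(120,230,190,370))):
  c=capture(n)
  cv2.imwrite(f'pics/{n}2c.png',cv2.resize(c['pixels'][a:b,e:f,::-1],None,fx=4.4,fy=4.4))
E
```

```text
(no output)
```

View pics/side2c.png

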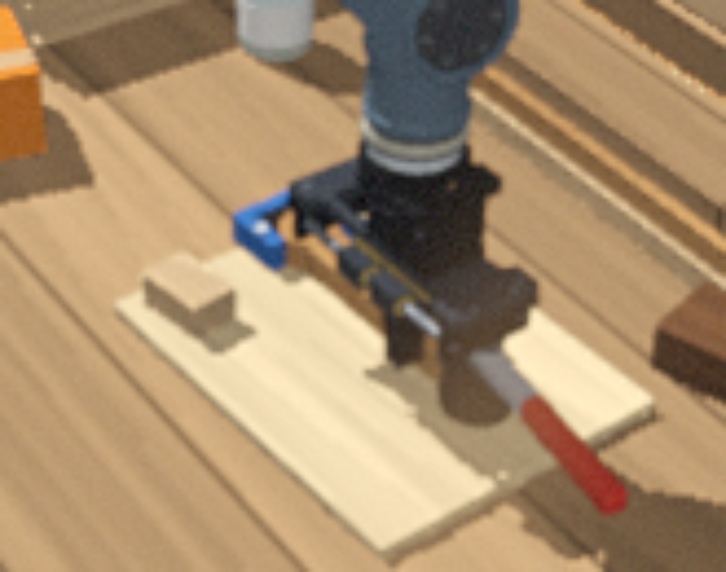

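View pics/top2c.png

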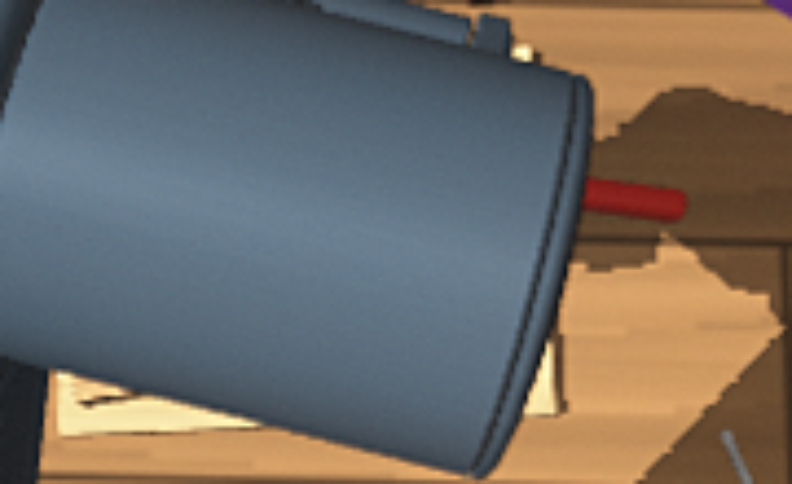

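The rail has followed and is nearly flush. I'll press on in small steps until the fence is felt.

Emit:
send_rows(moves=[0, 0, 1, 0.3, -0.02, 0, -1, 0, 0, 1, 0.3, -0.02, 0, -1, 0, 0, 0, 0, 0, 0, -1])

```text
time_s: 4.55
position: [0.5878, -0.0234, 0.0247]
tcp_rot: [[-0.998, -0.065, 0.001], [-0.065, 0.998, -0.0], [-0.001, -0.0, -1.0]]
force: [-0.1, -0.6, 0.6]
opening: 0.007
```

Emit:
send_rows(moves=[0, 0, 0, 0.2, 0, 0, -1, 0, 0, 0, 0, 0, 0, -1])

```text
time_s: 4.75
position: [0.5886, -0.0233, 0.0244]
tcp_rot: [[-0.998, -0.065, -0.002], [-0.065, 0.998, 0.0], [0.002, 0.0, -1.0]]
force: [-2.3, -0.4, 1.3]
opening: 0.003
```

Emit:
send_rows(moves=[0, 0, 0, 0.2, 0, 0, -1, 0, 0, 0, 0, 0, 0, -1])

```text
time_s: 4.95
position: [0.5887, -0.0232, 0.0244]
tcp_rot: [[-0.998, -0.065, -0.006], [-0.065, 0.998, 0.0], [0.006, 0.001, -1.0]]
force: [-6.3, -0.7, 4.2]
opening: 0.001
```

It stops dead at x≈0.589 and the force rises to 6 N, so it's against the fence. One more small press, then I back off and look.

Emit:
send_rows(moves=[0, 0, 0, 0.2, 0, 0, -1, 0, 0, 0, 0, 0, 0, -1, 0, 0, 0, 0, 0, 0, -1])

```text
time_s: 5.25
position: [0.5888, -0.023, 0.0243]
tcp_rot: [[-0.998, -0.065, -0.009], [-0.065, 0.998, 0.001], [0.009, 0.002, -1.0]]
force: [-8.0, -1.6, 6.3]
opening: 0.002
```

Emit:
send_rows(moves=[0, 0, 0, -0.8, 0, 0, -1, 0, 0, 0, -1.5, 0, 0, -1, 0, 0, 0, -1.5, 0, 0, -1, 0, 0, 0, -1, 0, 4, -1, 0, 0, 0, 0, 0, 4.5, -1, 0, 0, 0, -1, -4, 1, -1, 0, 0, 0, -1, -4.5, 0, -1, 0, 0, 0, -1, -4.5, 0, -1, 0, 0, 0, -1, -4.5, 0, -1, 0, 0, 0, 0, 0, 0, -1])

```text
time_s: 6.25
position: [0.5062, -0.2048, 0.1201]
tcp_rot: [[-0.998, -0.058, 0.005], [-0.058, 0.998, -0.005], [-0.005, -0.005, -1.0]]
force: [-0.3, 0.1, 0.4]
opening: 0.004
```

```bash
python3 - <<'E'
from h import *
c=capture('top');save(c,'top3')
cv2.imwrite(f'pics/top3c.png',cv2.resize(c['pixels'][120:230,190:370,::-1],None,fx=4.4,fy=4.4,interpolation=cv2.INTER_CUBIC))
E
```

```text
(no output)
```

View pics/top3c.png

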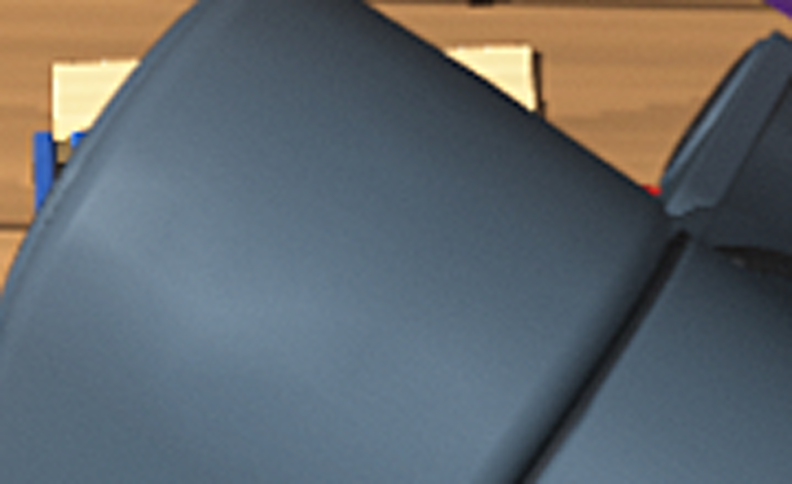

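Emit:
send_rows(moves=[0, 0, -2.5, 3.2, -0.3, 0, -1, 0, 0, -2.5, 3.2, -0.3, 0, -1, 0, 0, -2.5, 3.2, -0.3, 0, -1, 0, 0, -2.5, 3.2, -0.4, 0, -1, 0, 0, 0, 0, 0, 0, -1])

```text
time_s: 6.8
position: [0.6383, -0.2105, 0.1197]
tcp_rot: [[-0.994, 0.107, 0.006], [0.107, 0.994, -0.002], [-0.007, -0.001, -1.0]]
force: [-0.3, 0.0, -0.8]
opening: 0.005
```

```bash
python3 - <<'E'
from h import *
s=read_state();print(s['position'],s['tcp_rot'][:,1],s['force'])
for n,(a,b,e,f) in(('side',(100,250,180,360)),('top',(120,230,190,370))):
  c=capture(n)
  cv2.imwrite(f'pics/{n}4c.png',cv2.resize(c['pixels'][a:b,e:f,::-1],None,fx=4,fy=4,interpolation=cv2.INTER_CUBIC))
E
```

```text
[ 0.63830696 -0.21048205  0.11973258] [ 0.10748331  0.99420593 -0.00137863] [-0.28801152  0.04538652 -0.84978537]
```

View pics/side4c.png

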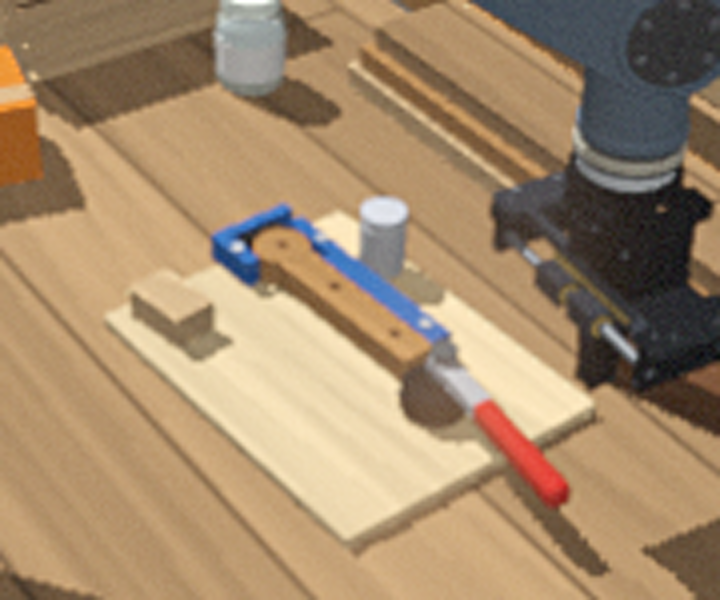

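View pics/top4c.png

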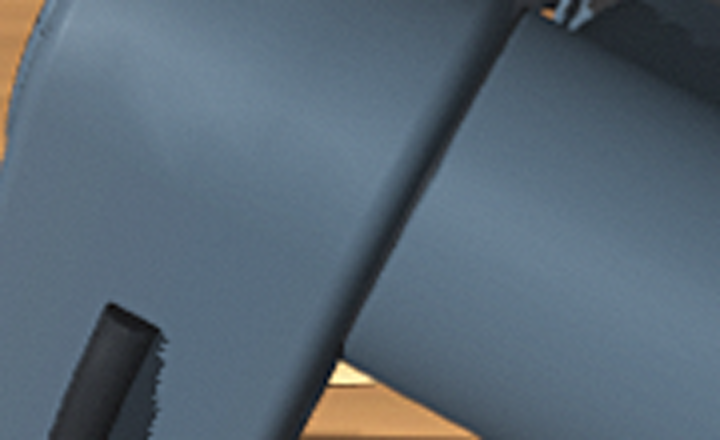

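The side view shows the rail flush along the fence with its heel in the socket, the lever still open, and the hand above the +x side of the grip. I'll check the rail direction from its holes at (284,245), (335,287), (396,332).

```bash
python3 - <<'E'
from h import *
import pickle
c=pickle.load(open('c0.pkl','rb'))['side']
f=lambda p,z: ray(c,(np.array(p,float)+.5)/4-.5+[180,100],z)[:,:2]
P=f([(284,245),(335,287),(396,332)],.038);print(P.round(4),np.degrees(np.arctan2(*(P[2]-P[0])*[1,-1])))
print('lever: tip end, red start', f([(558,492),(480,410)],.056), 'hinge',f([(440,352)],.056))
# lever arc plan
piv=np.array([.618,-.075])
E
```

```text
[[ 0.6062  0.1301]
 [ 0.6093  0.0599]
 [ 0.6167 -0.0137]] 4.176100225243054
lever: tip end, red start [[ 0.59320793 -0.23636979]
 [ 0.60099005 -0.13808919]] hinge [[ 0.61680461 -0.06882021]]
```

Emit:
send_rows(moves=[0, 0, 0, -0.1, -0.8, 0, -1, 0, 0, 0, 0, 0, -4.4, -1, 0, 0, 0, 0, 0, -4.3, -1, 0, 0, 0, -0.4, 0.05, 0, -1, 0, 0, 0, -0.4, 0.05, 0, -1, 0, 0, 0, -0.4, 0.05, 0, -1, 0, 0, 0, 0, 0, 0, -1])

```text
time_s: 7.6
position: [0.6212, -0.2187, 0.0357]
tcp_rot: [[-0.994, 0.11, 0.004], [0.11, 0.994, -0.002], [-0.004, -0.002, -1.0]]
force: [0.5, 0.5, 0.8]
opening: -0.0
```

Emit:
send_rows(moves=[0, 0, 0, -0.3, 0.03, 0, -1, 0, 0, 0, -0.3, 0.03, 0, -1, 0, 0, 0, -0.3, 0.03, 0, -1])

```text
time_s: 7.9
position: [0.6129, -0.2179, 0.0343]
tcp_rot: [[-0.994, 0.11, 0.005], [0.11, 0.994, -0.003], [-0.005, -0.002, -1.0]]
force: [3.0, -0.7, 2.5]
opening: 0.006
```

```bash
cat > t.py <<'E'
from h import *
s=read_state();P=np.array([.618,-.0745]);r=s['position'][:2]-P
y=s['tcp_rot'][:,1]; yd=-y[:2]/np.linalg.norm(y[:2]) # along handle outwards
cw=np.array([yd[1],-yd[0]])
F=s['force'][:2]; print('lever~',np.degrees(np.arctan2(-yd[0],-yd[1]))+3.7,'along',r@yd,'lat',r@cw,'Fpush',-F@cw,'Falong',F@yd,'Fz',s['force'][2],'M',s['moment'],'t',s['time_s'])
E
python3 t.py; python3 - <<'E'
import numpy as np
r=np.array([.6115,-.2178])-[.618,-.0745]
a=np.radians(-2);R=np.array([[np.cos(a),-np.sin(a)],[np.sin(a),np.cos(a)]])
for i in range(42):
    n=R@r;print(2*(i+1),((n-r)*100).round(2));r=n
E
```

```text
lever~ 9.987627140500411 along 0.1431230345478476 lat -0.010629095705597676 Fpush 3.0245234918869692 Falong 0.41743676693847737 Fz 2.4689654479115344 M [-0.13032194 -0.48390261 -0.00649559] t 7.9
2 [-0.5   0.03]
4 [-0.5   0.05]
6 [-0.5   0.07]
8 [-0.49  0.08]
10 [-0.49  0.1 ]
12 [-0.49  0.12]
14 [-0.48  0.13]
16 [-0.48  0.15]
18 [-0.47  0.17]
20 [-0.47  0.18]
22 [-0.46  0.2 ]
24 [-0.45  0.22]
26 [-0.44  0.23]
28 [-0.44  0.25]
30 [-0.43  0.26]
32 [-0.42  0.28]
34 [-0.41  0.29]
36 [-0.4   0.31]
38 [-0.39  0.32]
40 [-0.37  0.33]
42 [-0.36  0.35]
44 [-0.35  0.36]
46 [-0.34  0.37]
48 [-0.32  0.38]
50 [-0.31  0.39]
52 [-0.3  0.4]
54 [-0.28  0.41]
56 [-0.27  0.42]
58 [-0.25  0.43]
60 [-0.24  0.44]
62 [-0.22  0.45]
64 [-0.21  0.46]
66 [-0.19  0.46]
68 [-0.17  0.47]
70 [-0.16  0.48]
72 [-0.14  0.48]
74 [-0.12  0.48]
76 [-0.11  0.49]
78 [-0.09  0.49]
80 [-0.07  0.5 ]
82 [-0.06  0.5 ]
84 [-0.04  0.5 ]
```

Emit:
send_rows(moves=[0, 0, -2, -0.5, 0.03, 0, -1, 0, 0, -2, -0.5, 0.05, 0, -1, 0, 0, -2, -0.5, 0.07, 0, -1])

```text
time_s: 8.2
position: [0.597, -0.2162, 0.0334]
tcp_rot: [[-0.977, 0.214, 0.003], [0.214, 0.977, -0.002], [-0.003, -0.001, -1.0]]
force: [2.9, -1.5, 2.7]
opening: 0.002
```

```bash
python3 t.py
```

```text
lever~ 16.07416166567658 along 0.14294677218751323 lat -0.00987992437624986 Fpush 3.1559113982597773 Falong 0.8274280461094876 Fz 2.7459713526489455 M [-0.19612772 -0.43258631  0.00912141] t 8.2
```

Emit:
send_rows(moves=[0, 0, -2, -0.49, 0.08, 0, -1, 0, 0, -2, -0.49, 0.1, 0, -1, 0, 0, -2, -0.49, 0.12, 0, -1])

```text
time_s: 8.5
position: [0.5823, -0.2134, 0.0334]
tcp_rot: [[-0.949, 0.315, 0.003], [0.315, 0.949, -0.002], [-0.003, -0.001, -1.0]]
force: [3.3, -1.1, 2.6]
opening: 0.004
```

```bash
python3 t.py;python3 - <<'E'
from h import *
c=capture('side')
cv2.imwrite(f'pics/side5c.png',cv2.resize(c['pixels'][100:250,180:360,::-1],None,fx=4,fy=4,interpolation=cv2.INTER_CUBIC))
E
```

```text
lever~ 22.07412037484419 along 0.143032984652868 lat -0.009879557562239787 Fpush 3.5060947544588035 Falong -0.005634206196724938 Fz 2.575862284662504 M [-0.20056137 -0.39070028 -0.03694794] t 8.5
```

View pics/side5c.png

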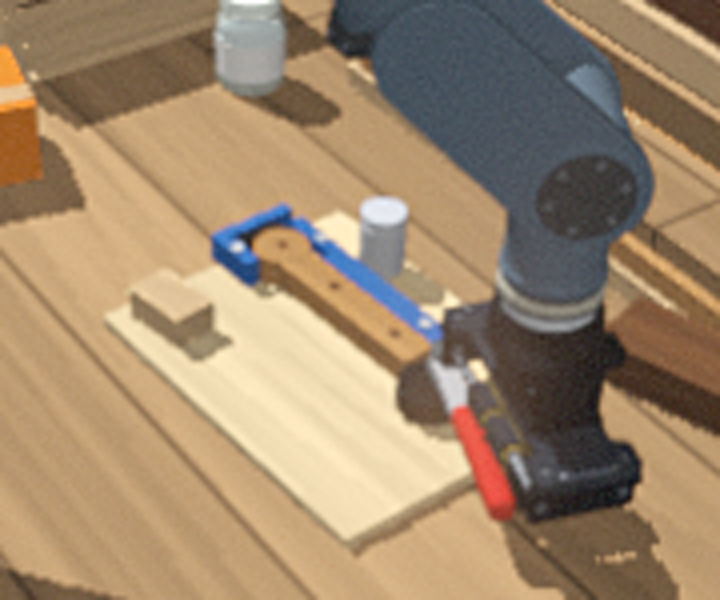

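The lever follows at about 3.3 N, which is free motion, with the handle pushed near its end and the rail still flush.

Emit:
send_rows(moves=[0, 0, -2, -0.48, 0.13, 0, -1, 0, 0, -2, -0.48, 0.15, 0, -1, 0, 0, -2, -0.47, 0.17, 0, -1])

```text
time_s: 8.85
position: [0.5679, -0.2088, 0.0331]
tcp_rot: [[-0.911, 0.412, 0.002], [0.412, 0.911, -0.002], [-0.003, -0.001, -1.0]]
force: [2.8, -1.5, 2.5]
opening: 0.006
```

```bash
python3 t.py
```

```text
lever~ 28.03518044372169 along 0.14301078907625234 lat -0.009701601571731428 Fpush 3.198662469467128 Falong 0.16366790512252838 Fz 2.50288651579748 M [-0.27118717 -0.4125465  -0.0117349 ] t 8.85
```

Emit:
send_rows(moves=[0, 0, -2, -0.47, 0.18, 0, -1, 0, 0, -2, -0.46, 0.2, 0, -1])

```text
time_s: 9.05
position: [0.5586, -0.205, 0.0331]
tcp_rot: [[-0.88, 0.475, 0.002], [0.475, 0.88, -0.002], [-0.003, -0.001, -1.0]]
force: [2.2, -1.7, 2.3]
opening: 0.004
```

```bash
python3 t.py
```

```text
lever~ 32.03548258123732 along 0.14309462418310176 lat -0.00965819904862124 Fpush 2.7268742520925273 Falong 0.40932191848567695 Fz 2.303722792292413 M [-0.30267135 -0.40558082 -0.04205131] t 9.05
```

Emit:
send_rows(moves=[0, 0, -2, -0.45, 0.22, 0, -1, 0, 0, -2, -0.44, 0.23, 0, -1])

```text
time_s: 9.25
position: [0.5497, -0.2007, 0.0331]
tcp_rot: [[-0.845, 0.535, 0.002], [0.535, 0.845, -0.002], [-0.003, -0.001, -1.0]]
force: [2.0, -2.0, 2.0]
opening: 0.006
```

```bash
python3 t.py
```

```text
lever~ 36.02586743321319 along 0.14315105334332695 lat -0.009787848533413957 Fpush 2.7670132488899486 Falong 0.6211209702769016 Fz 2.015518419983201 M [-0.39065613 -0.37128278 -0.06612577] t 9.25
```

Emit:
send_rows(moves=[0, 0, -2, -0.44, 0.25, 0, -1, 0, 0, -2, -0.43, 0.26, 0, -1])

```text
time_s: 9.45
position: [0.5419, -0.1963, 0.0332]
tcp_rot: [[-0.806, 0.592, 0.004], [0.592, 0.806, -0.004], [-0.005, -0.0, -1.0]]
force: [4.7, -4.9, 0.3]
opening: 0.005
```

```bash
python3 t.py
```

```text
lever~ 40.01933564714302 along 0.14324475990641003 lat -0.010824934167280212 Fpush 6.755327621881438 Falong 1.1741699338294367 Fz 0.26987735592666046 M [-0.80409172 -0.67649109 -0.03804016] t 9.45
```

The force has jumped to 6.8 N, so the cam is biting. Small steps now.

Emit:
send_rows(moves=[0, 0, 0, 0, 0, 0, -1])

```text
time_s: 9.55
position: [0.5413, -0.1959, 0.0331]
tcp_rot: [[-0.806, 0.591, 0.003], [0.591, 0.806, -0.003], [-0.004, -0.001, -1.0]]
force: [2.7, -3.2, 2.4]
opening: 0.008
```

```bash
python3 t.py
```

```text
lever~ 39.9615643615461 along 0.14322930380404622 lat -0.009955066658087064 Fpush 4.123836629724587 Falong 0.9937156232316854 Fz 2.355040032299838 M [-0.64612974 -0.39218112 -0.03620893] t 9.55
```

Emit:
send_rows(moves=[0, 0, -0.4, -0.09, 0.06, 0, -1])

```text
time_s: 9.65
position: [0.5412, -0.1959, 0.0332]
tcp_rot: [[-0.802, 0.597, 0.004], [0.597, 0.802, -0.003], [-0.005, -0.0, -1.0]]
force: [3.2, -5.0, 0.8]
opening: 0.004
```

```bash
python3 t.py
```

```text
lever~ 40.343490413642435 along 0.1432369066388512 lat -0.01077996283353057 Fpush 5.52628734198741 Falong 2.0853173193163843 Fz 0.818339147473936 M [-0.85747926 -0.60541238  0.00397065] t 9.65
```

Emit:
send_rows(moves=[0, 0, -0.8, -0.17, 0.11, 0, -1])

```text
time_s: 9.75
position: [0.5403, -0.1954, 0.0333]
tcp_rot: [[-0.794, 0.608, 0.006], [0.608, 0.794, -0.005], [-0.007, -0.0, -1.0]]
force: [5.1, -6.9, -0.5]
opening: 0.006
```

```bash
python3 t.py
```

```text
lever~ 41.156014750441486 along 0.14326751406742966 lat -0.011819042893577388 Fpush 8.26108237716304 Falong 2.380537363427338 Fz -0.4509951964078021 M [-1.16379052 -0.75873007 -0.03566691] t 9.75
```

Emit:
send_rows(moves=[0, 0, -0.8, -0.17, 0.11, 0, -1])

```text
time_s: 9.85
position: [0.5391, -0.1947, 0.0333]
tcp_rot: [[-0.785, 0.619, 0.007], [0.619, 0.785, -0.006], [-0.009, -0.0, -1.0]]
force: [5.5, -7.7, -1.5]
opening: 0.006
```

```bash
python3 t.py
```

```text
lever~ 41.96694613482002 along 0.14328171803689388 lat -0.012511031902590009 Fpush 9.12600906380069 Falong 2.622048721846984 Fz -1.5028130681939116 M [-1.28328548 -0.88881425 -0.06657216] t 9.85
```

Emit:
send_rows(moves=[0, 0, 0, 0, 0, 0, -1])

```text
time_s: 9.95
position: [0.5389, -0.1946, 0.0333]
tcp_rot: [[-0.785, 0.619, 0.006], [0.619, 0.785, -0.005], [-0.008, -0.0, -1.0]]
force: [4.3, -7.0, -1.4]
opening: 0.008
```

```bash
python3 t.py
```

```text
lever~ 41.950969988694176 along 0.14326988959453255 lat -0.012279189455311347 Fpush 7.7087401776553595 Falong 2.837930072228935 Fz -1.3520919985386355 M [-1.12370451 -0.75223219 -0.0572014 ] t 9.95
```

Emit:
send_rows(moves=[0, 0, 0, 0, 0, 0, -1, 0, 0, 0, 0, 0, 0, -1])

```text
time_s: 10.15
position: [0.5389, -0.1946, 0.0333]
tcp_rot: [[-0.785, 0.619, 0.006], [0.619, 0.785, -0.005], [-0.008, -0.0, -1.0]]
force: [4.4, -7.0, -1.0]
opening: 0.003
```

```bash
python3 t.py
```

```text
lever~ 41.940674768236626 along 0.14329430463013362 lat -0.012275311663441464 Fpush 7.809375441061061 Falong 2.7399627854555915 Fz -1.00080577141957 M [-1.08781535 -0.77214511 -0.05902624] t 10.15
```

The force peaked at 9.1 N while moving and stays at 7.7 N held still, so it's firm and below 11 N. I'll back off square to the handle, rise clear and look.

Emit:
send_rows(moves=[0, 0, 0, 0.16, -0.12, 0, -1, 0, 0, 0, 0.16, -0.12, 0, -1, 0, 0, 0, 0.3, -0.24, 0, -1, 0, 0, 0, 0.8, -0.6, 0, -1, 0, 0, 0, 0.8, -0.6, 0, -1, 0, 0, 0, 0, 0, 0, -1])

```text
time_s: 10.75
position: [0.5598, -0.2097, 0.0324]
tcp_rot: [[-0.785, 0.62, 0.002], [0.62, 0.785, -0.001], [-0.002, 0.0, -1.0]]
force: [-0.2, 0.1, 0.4]
opening: 0.005
```

Emit:
send_rows(moves=[0, 0, 0, 0, 0, 4, -1, 0, 0, 0, 0, 0, 4.5, -1, 0, 0, 0, 0, 0, 4.5, -1, 0, 0, 0, 0, -4, 0, -1, 0, 0, 0, 0, -4.5, 0, -1, 0, 0, 0, 0, -4.5, 0, -1, 0, 0, 0, 0, -4.5, 0, -1, 0, 0, 0, 0, -4.5, 0, -1, 0, 0, 0, 0, -4.5, 0, -1, 0, 0, 0, 0, 0, 0, -1])

```text
time_s: 11.75
position: [0.5569, -0.4804, 0.162]
tcp_rot: [[-0.782, 0.624, 0.001], [0.624, 0.782, -0.004], [-0.003, -0.003, -1.0]]
force: [-0.2, 0.8, -0.1]
opening: 0.007
```

```bash
python3 - <<'E'
from h import *
s=read_state();print(s['position'],s['force'],s['time_s'])
for n,(a,b,e,f) in(('side',(100,250,180,360)),('top',(120,230,190,370))):
  c=capture(n);save(c,n+'6')
  cv2.imwrite(f'pics/{n}6c.png',cv2.resize(c['pixels'][a:b,e:f,::-1],None,fx=4,fy=4,interpolation=cv2.INTER_CUBIC))
E
```

```text
[ 0.55690651 -0.48036429  0.16198006] [-0.16863869  0.77701081 -0.14832441] 11.75
```

View pics/side6c.png

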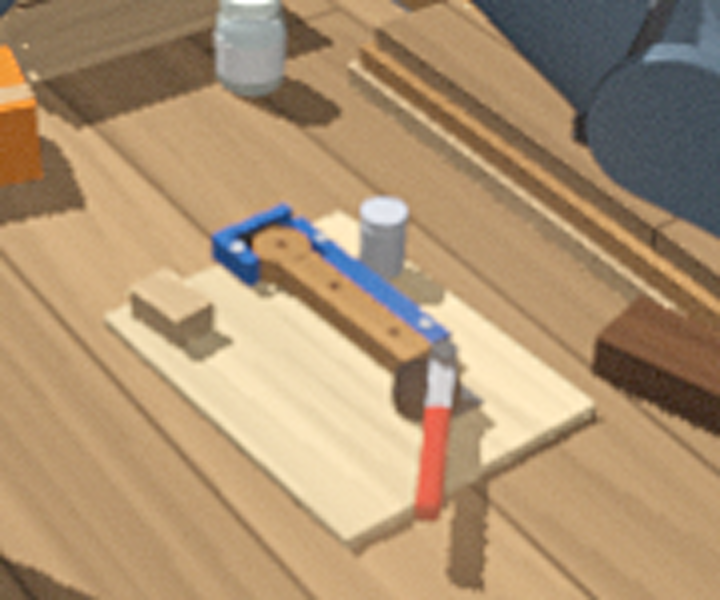

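View pics/top6c.png

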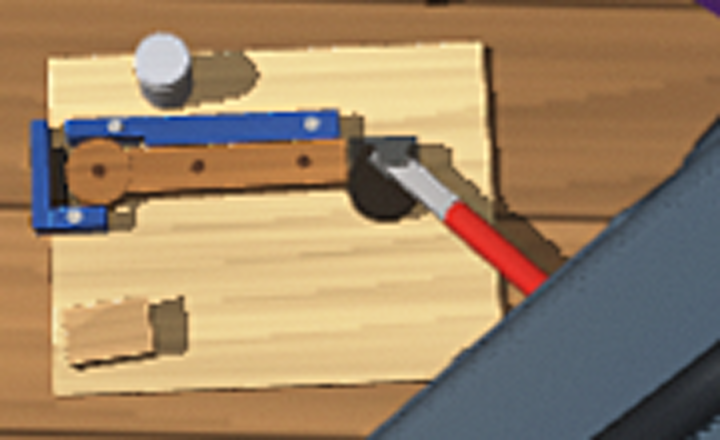

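```bash
python3 - <<'E'
from h import *
s=read_state();print(s['force'],s['qvel'].round(3))
c=capture('top');f=lambda p,z: ray(c,(np.array(p,float)+.5)/4-.5+[190,120],z)[:,:2]
P=f([(98,170),(198,165.5),(304,160)],.038);print(P.round(4),np.degrees(np.arctan2(*(P[2]-P[0])*[1,-1])))
B=f([(66,121),(338,110)],.038);print('fence',np.degrees(np.arctan2(*(B[1]-B[0])*[1,-1])))
L=f([(452,212),(540,282)],.056);print('lever deg',3.7-np.degrees(np.arctan2(*(L[1]-L[0])*[1,-1])))
x=np.array([.998,.0645]);y=np.array([-.0645,.998]);O=B[0]+0;print('heel from fence back',(P[0]-O)@x)
cv2.imwrite('pics/z.png',cv2.resize(c['pixels'][145:185,195:300,::-1],None,fx=7.6,fy=7.6,interpolation=cv2.INTER_CUBIC))
E
```

```text
[-0.21599614  0.25501967  0.30163993] [ 2.212 -1.161  2.462  0.406  0.101  0.004]
[[ 0.6078  0.1323]
 [ 0.6127  0.0616]
 [ 0.6184 -0.0134]] 4.149701412258784
fence 3.705878416795085
lever deg 42.30029602082939
heel from fence back -0.03696186336255604
```

View pics/z.png

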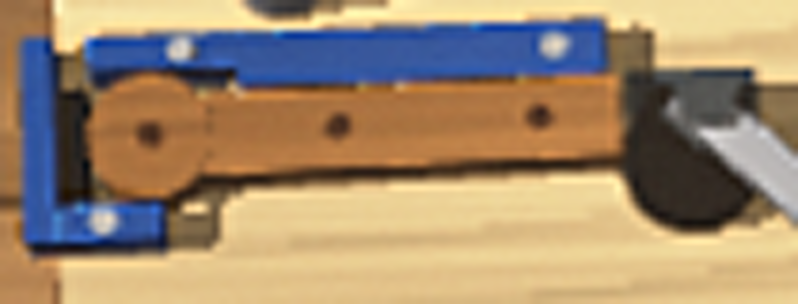

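The close crop shows the rail flush (hole line 4.1° against the fence's 3.7°), the heel (150,133) against the black buffer, and the cam on the rail's end at (622,120). The lever stays at about 42°. I'll let the arm settle and hand in.

Emit:
send_rows(moves=[0, 0, 0, 0, 0, 0, -1, 0, 0, 0, 0, 0, 0, -1, 0, 0, 0, 0, 0, 0, -1, 0, 0, 0, 0, 0, 0, -1])

```text
time_s: 12.3
position: [0.5586, -0.4727, 0.1629]
tcp_rot: [[-0.785, 0.619, 0.0], [0.619, 0.785, -0.0], [-0.0, -0.0, -1.0]]
force: [-0.2, -0.2, 0.5]
opening: 0.004
```

```bash
python3 -c "
from h import *
print(hand_in())"
```

```text
the job is handed in; nothing more can be done
None
```

The rail is flush along the fence and clamped by the cam lever. I handed the job in at about 12 s; the hand-in reports no verdict.

- **Rail:** I pushed it near its free end with closed fingers, in an arc about the heel, until it stopped on the fence at about 8 N. The lever was still open, at about 0.18 rad.
- **Lever:** I swung it by its far end. It took about 3 N while free and bit at about 0.7 rad. The push peaked at 9.1 N while moving, then held at 7.7 N. I then backed off square to the handle and rose clear.

**Last checks:**
- The rail lies within about 0.5° of the fence, and its heel is against the rubber buffer.
- The lever stayed at about 42° after release, with no visible spring-back.
- The tin and offcut look unmoved. I did not check the carton, hammer or screwdriver closely; the arm went nowhere near them at low height.
- The robot touches nothing.

**Less certain:**
- The peak of 9.1 N is just above the 7 to 9 N band, and the held 7.7 N is above the 5 to 6 N band. Both are below the 11 N crush warning.
- The cam's own contact force could not be measured directly.

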